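# Close the filter unit for an airflow check and hold the panel on its seal

### The job

The bench-top fume filter unit has a fresh filter and must be closed up for its airflow check: set the damper lever to the middle (45 degree) line of its quadrant, turn the quarter-turn fastener so that its wing will pass through the slot in the access panel, then swing the panel shut over it and press it home on its foam seal. Finish while still holding the panel pressed fully home, firmly but without bending it, because I will lock it only after the reading. Leave the bottle, the dish and the screwdriver where they are.

Things in the scene. Friction and masses are not known exactly. Their poses are not given: they have to be found in the camera images.
- cabinet: the fume filter unit, a fixed pale steel cabinet: 260 mm deep (x -130..130), 440 wide (y -210..230), deck 120 high. Origin on the bench, right under the fastener; x to its far side, y to its left seen from the robot, z up. In this frame (mm): panel hinge line along x at y = 205, z = 125.5; panel's free edge when shut at y = -25; damper pivot at (60, -95); filter opening x -85..85, y 45..190.
- damper_lever (a joint): damper lever on the deck: flat steel arm that turns about a vertical pivot over a black quadrant with long white lines at 0, 45 and 90 degrees and short ones every 15. Angle in rad: 0 = arm points to the cabinet's -x, pi/2 = to its -y (right); pi/4 (0.785) is the middle line. Friction (about 1.5 N at the knob) keeps it where it is left; stops at 0 and pi/2.
- lever_knob (a point): top centre of the lever's upright round knob: diameter 21 mm, 32 mm tall, its foot 132 mm and its top 164 mm above the bench, 100 mm from the pivot. Turns with the lever.
- turn_fastener (a joint): quarter-turn fastener standing on the deck: angle in rad of its wing about the vertical, counter-clockwise from above positive. 0 = wing lies along the cabinet's x, in line with the panel's slot (the panel passes over it within about 10 degrees); pi/2 = across it. Stops at -0.35 and 1.75, no detent, friction 0.06 Nm.
- fastener_top (a point): top centre of the fastener's steel wing: 36 mm long, 10 mm thick, 16 mm tall, its underside 130 mm and its top 146 mm above the bench, on a 9 mm neck. The point's x axis runs along the wing. Flat deck around it at 120 mm; the edge of the foam seal is 32 mm from the axis on the cabinet's +y side and at most 9 mm above the deck.
- access_panel (a joint): access panel, hinged along its left edge: opening angle in rad. 0 = home on the seal, about pi/2 = upright, up to 1.95 = leaning back left. It starts leaning back and stays so by friction; once past upright its weight lowers it slowly (damping 1 Nms/rad). Left alone it rests on the foam at about 0.025; 8 N down at 190 mm from the hinge brings it home, 11 N on to the hard stop at -0.012. Over 60 N bends it.
- panel_slot (a point): centre of the oblong slot in the panel, on the outer (upper when shut) face, 205 mm from the hinge: slot 42 mm long along the hinge direction (cabinet x), 16 mm wide. The panel is a flat white steel plate 200 mm along the hinge, 230 mm from hinge to free edge, 5 mm thick, 0.5 kg; outer face 128 mm above the bench when home. The point's x axis is along the hinge, z is the outward normal.
- panel_hinge (a point): middle of the panel's hinge line, at mid-thickness of the panel (125.5 mm above the bench). Its axes turn with the panel: -y points from the hinge to the free edge, z is the outward normal.
- reagent_bottle: bystander: closed amber bottle, diameter 60, height 130 mm, standing on the bench beyond the unit; origin at the centre of its underside
- steel_dish: bystander: open steel dish, diameter 72, height 32 mm, on the bench beyond the unit; origin at the centre of its underside
- screwdriver: bystander: screwdriver, 170 mm long, lying on the bench beyond the unit; origin at its middle

How it is judged:
By the outcome, as a careful person would: the job done as asked, in the order asked, and still so for the second after the job is handed in, while the arm keeps its last pose, push and grip.
It also fails if it takes over 72 s, if anything falls off the work surface, if the arm or the gripper's body presses on something with over 40 N, if the wrist force passes 120 N, or if a joint passes its speed limit or range.

### The arm

A 6-joint arm with a two-finger parallel gripper is mounted at the origin on the work surface. World frame = base frame: x ahead of the robot, y to its left, z up, the work surface at z = 0. Lengths are in m, angles in rad, forces in N, time in s.
With the tool pointing down it reaches from about 0.3 to 0.775 m from the base axis. Payload 14.6 kg.
Tool frame: the origin (TCP) lies midway between the tips of the shut fingers; the grasp point (between the pads) lies 19 mm behind it (ctrl.pinch_z is the distance from the TCP to the grasp point, in m); z points along the fingers, y is the line along which they close (so a half turn about z gives the same grasp; the last joint's range is limited). The gripper opens to 94 mm and grips with 3 to 60 N. Pads are 16 mm wide; open, the fingers measure 119 mm over their backs; the gripper's body (75 mm by 177 mm) begins 78 mm behind the grasp point.
Start: joints at [1.193, 0.3, 1.521, -0, 1.321, -0.067], TCP at [0.168, 0.524, 0.205] pointing down, gripper open.
Joint ranges: [-3.03, 3.03], [-0.79, 2.21], [0.23, 2.52], [-1.04, 4.18], [0, 3.07], [-2.55, 2.55]. Speed limits (rad/s): [2.22, 2.22, 2.57, 3.14, 3.14, 3.14].

### API

Orientations are given as [roll, pitch, yaw] about the fixed x, y, z axes, in that order (R = Rz(yaw) Ry(pitch) Rx(roll)).
In Python, from station import ctrl gives the robot as it stands.
- The arm moves only by the tool jog_arm, never from a script. Its argument "motion" is a list of rows, each a list of 7 numbers: the shift along the tool's x, y, z in m, then the turn, a rotation vector about the tool's x, y, z in rad, then the opening, from -1 (shut) to 1 (fully open). In form: [[tx, ty, tz, rx, ry, rz, gripper], ...]. A call has 1 to 5 rows; each row shifts and turns the commanded pose from where the row before left it, along the tool's axes as they then stand; what a row does not reach is not made up. A row lasts 1/10 s, in which the tool goes at most 50 mm and 8.59 degrees, less where a joint would pass 70% of its speed; a pose out of reach is approached as far as the arm can. A call is refused whole if a number of a shift passes 0.05 or a number of a turn 0.15, either way. A call with a gripper value outside its range is refused whole. The fingers move at their own pace and stop on an object; "squeeze" is the grip in N (left out, the last holds). Time passes only in rows, so rows that do not move let the fingers close. It gives the time, the measured TCP pose, the force, the opening and the grip force at its end, in the units of the state.
- ctrl.get_obs(): the state, without advancing time (a new reading comes with each control period).
- ctrl.camera(name): name is "scene" or "top" or "wrist"; returns the picture (480x640x3 uint8, red, green, blue); there is no depth.
- ctrl.camera_model(name): a dict with "intrinsics" (3x3 intrinsics, pixels), "rvec" (rotation vector, rad) and "tvec" (3), from world to camera coordinates, as OpenCV has them. Camera axes: x right, y down, z forward; pixel columns grow to the right and rows downward; lengths in m; the calibration is good to about 2 mm. The wrist camera is an equidistant fisheye: a pixel r from the principal point sees the ray r / f radians off the axis. A picture is of the moment at which its call begins: read the wrist's pose just before it. camera_model takes no time and is no camera call; for the wrist camera it gives the pose at the moment of the call.
- ctrl.hand_in(): hands the job in; it is judged then, once.
The state is a dict: "time_s": time; "qpos": joint angles; "joint_vel": joint speeds; "tau": joint torques, N m; "ee_pos": TCP position; "eef_rot": TCP orientation; "force": force on the tool from outside, world axes, zero at the start; "moment": the same for the moment, N m; "grip_width": finger opening in m; "grip_force": force on a finger pad.
Only numpy, scipy, OpenCV 4.12 (cv2) and the standard library are available. Lean on these libraries where they do the work, as an engineer would, in place of code of your own. Each camera call takes 0.05 s, during which the arm holds its last target. There are 200 camera calls.

## Working session

There is one attempt and no reset: what is moved stays moved. The work goes in short steps, Python scripts to look and compute and a tool call to move; the robot and the scene stay as the last step left them, time stands still between calls to the robot, and variables do not carry over. Pictures are saved under pics/ and viewed, at most 13 in all, crops included, and the job is handed in when it is done.

Besides the shell and the picture viewer there is one more tool, called after "Request:" as a command line: name --pt "numbers of a row" for each row, then --argument value for the rest. jog_arm: Moves the arm, as the interface text tells. Its arguments: {"type":"object","properties":{"motion":{"type":"array"},"squeeze":{"type":"number"}},"required":["motion"]}

```bash
ls; mkdir -p pics
python3 - <<'E'
from station import ctrl
import cv2
for n in ("top","scene"):
    im=ctrl.camera(n); cv2.imwrite(f"pics/{n}0.png",im[:,:,::-1]); m=ctrl.camera_model(n); print(n,m)
print(ctrl.get_obs())
E
```

```text
pics
top {'intrinsics': array([[560.18862233,   0.        , 319.57549578],
       [  0.        , 560.18862233, 252.22226575],
       [  0.        ,   0.        ,   1.        ]]), 'rvec': array([ 2.15076603, -2.21373599,  0.04402649]), 'tvec': array([0.06817712, 0.63724333, 1.08496421])}
scene {'intrinsics': array([[472.90437213,   0.        , 319.43188991],
       [  0.        , 472.90437213, 249.88952655],
       [  0.        ,   0.        ,   1.        ]]), 'rvec': array([ 1.50532807,  1.94612736, -0.9083248 ]), 'tvec': array([ 0.14054983, -0.30882138,  1.21990055])}
{'time_s': 0.1, 'qpos': array([ 1.19338362e+00,  3.00418486e-01,  1.52147180e+00, -8.54586786e-06,
        1.32069821e+00, -6.65802972e-02]), 'joint_vel': array([-4.88992508e-07, -1.73405232e-03, -3.31526989e-03, -1.13725848e-03,
        9.22735749e-04,  3.45553334e-04]), 'tau': array([ 2.07796176e-03, -5.32649159e+01, -3.53282797e+01,  7.09553878e-02,
        2.35263957e-02, -5.48492835e-05]), 'ee_pos': array([0.16813302, 0.52344408, 0.20496142]), 'eef_rot': array([-3.14059848e+00, -5.79943796e-05,  2.83076233e+00]), 'force': array([0.35694857, 0.56497806, 0.11033462]), 'moment': array([ 0.01115475, -0.00903345,  0.01162629]), 'grip_force': 0.0, 'grip_width': 0.09378347036708112}
```

View pics/top0.png

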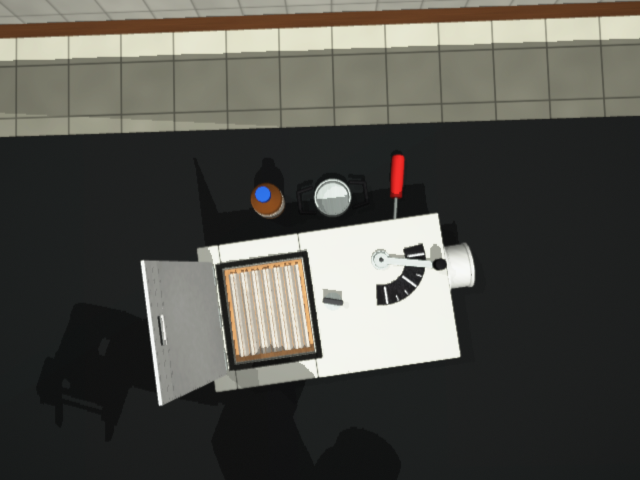

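View pics/scene0.png

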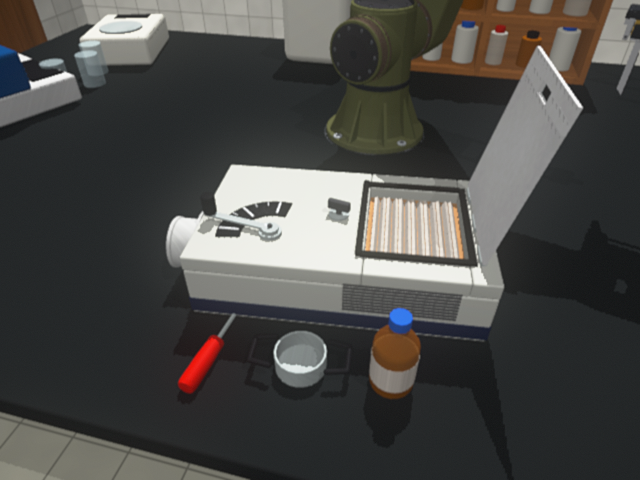

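The top view shows the cabinet turned by about 8°. The deck corners are near (438,213), (460,357) and (215,391), the pivot is at (381,259), the knob at (440,264), the wing at (333,297), and the panel leans left. The scene view agrees, and the lever is near 90°.

```bash
cat > h.py <<'E'
import numpy as np, cv2
from station import ctrl
def ray(n,px,m=None):
    m=m or ctrl.camera_model(n); K=m["intrinsics"]; R=cv2.Rodrigues(np.array(m["rvec"]))[0]; t=np.array(m["tvec"]).ravel()
    px=np.atleast_2d(np.array(px,float)); v=(px-[K[0,2],K[1,2]])/[K[0,0],K[1,1]]
    if n=="wrist":
        r=np.linalg.norm(v,axis=1,keepdims=True)+1e-12; d=np.hstack([v/r*np.sin(r),np.cos(r)])
    else: d=np.hstack([v,np.ones((len(v),1))])
    return -R.T@t, d@R
def onz(n,px,z,m=None):
    c,d=ray(n,px,m); return c+d*((z-c[2])/d[:,2])[:,None]
E
cat > a.py <<'E'
from h import *
im=cv2.imread("pics/top0.png"); g=cv2.cvtColor(im,cv2.COLOR_BGR2GRAY)
# edge points: far edge between cols 320-425, near edge cols 335-450, right edge rows 225-240,290-345
def edge(p,dirn):  # strongest bright->dark transition along dirn, subpixel
    s=np.arange(-8,8.01,.25); q=np.array(p)+s[:,None]*np.array(dirn)
    v=cv2.remap(g,q[:,:1].astype(np.float32),q[:,1:].astype(np.float32),1).ravel().astype(float)
    th=(v.max()+v.min())/2; i=np.where(np.diff(np.sign(v-th)))[0][0]; return q[i]
far=[edge((c,213+(438-c)*.172),(0,1)) for c in range(320,432,6)]
near=[edge((c,357+(460-c)*.139),(0,1)) for c in range(330,452,6)]
right=[edge((460-(357-r)*.153,r),(1,0)) for r in list(range(295,352,4))+[222,226,230]]
L=[]
for e in (far,near,right):
    P=onz("top",e,.12)[:,:2]; vx,vy,x0,y0=cv2.fitLine(P.astype(np.float32),cv2.DIST_HUBER,0,.001,.001).ravel()
    print("ang",np.degrees(np.arctan2(vy,vx)),x0,y0); L.append((np.array([vx,vy]),np.array([x0,y0])))
def isec(a,b):
    t=np.linalg.solve(np.c_[a[0],-b[0]],b[1]-a[1]); return a[1]+t[0]*a[0]
FR=isec(L[0],L[2]); NR=isec(L[1],L[2]); print("FR",FR,"NR",NR,"depth",np.linalg.norm(FR-NR))
ex=(FR-NR)/np.linalg.norm(FR-NR); ey=np.array([-ex[1],ex[0]])
O=(FR+NR)/2+ey*.21; print("O",O,"yaw",np.degrees(np.arctan2(ex[1],ex[0])))
toC=lambda P:np.c_[(P[:,:2]-O)@ex,(P[:,:2]-O)@ey]
print("pivot~",toC(onz("top",[(381,259)],.13)),"knob",toC(onz("top",[(440,264)],.164)),"wing",toC(onz("top",[(333,297)],.146)))
print("panel far/near tops px",)
E
python3 a.py
python3 - <<'E'
import cv2
a=cv2.imread("pics/top0.png")
c1=cv2.resize(a[235:315,310:460],None,fx=5,fy=5,interpolation=2)
cv2.imwrite("pics/crop1.png",c1)
E
```

```text
ang -83.32943 0.6858986 -0.05652189
ang -83.35831 0.4268728 -0.07057461
ang 6.6567297 0.5150085 -0.18631509
FR [ 0.6985727  -0.16489178] NR [ 0.44135073 -0.19491151] depth 0.25896782
O [0.54561836 0.02868262] yaw 6.6567326
pivot~ [[ 0.06075768 -0.0968347 ]] knob [[ 0.0366759  -0.19153986]] wing [[ 0.00699566 -0.00309286]]
panel far/near tops px
```

View pics/crop1.png

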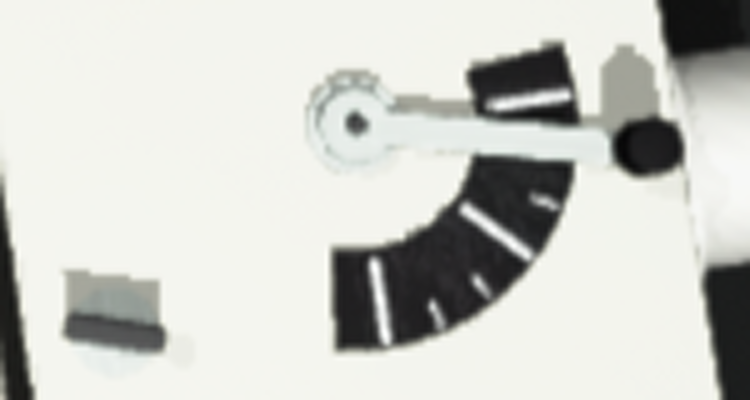

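The crop shows the lever about 77° along the quadrant, with the knob top at (647,147) in the crop. The wing is the dark bar from (68,325) to (165,338), lying across the slot direction. The long lines at 0, 45 and 90° are visible.

```bash
cat >> a.py <<'E'
hsv=cv2.cvtColor(im,cv2.COLOR_BGR2HSV)
def blob(c0,r0,c1,r1,th):
    m=np.zeros_like(g); m[r0:r1,c0:c1]=(g[r0:r1,c0:c1]<th)*255
    n,l,s,c=cv2.connectedComponentsWithStats(m); k=1+np.argmax(s[1:,4]); return np.argwhere(l==k)[:,::-1].astype(np.float32)
w=blob(318,285,348,312,110); r=cv2.minAreaRect(w); print("wing px",r)
P=onz("top",w,.146)[:,:2].astype(np.float32); r=cv2.minAreaRect(P)
vx,vy,_,_=cv2.fitLine(P,2,0,.001,.001).ravel(); print("wing world c",r[0],r[1],"az",np.degrees(np.arctan2(vy,vx)),"cab",toC(np.array([r[0]])))
k=blob(430,254,450,274,60); (kc,kr)=cv2.minEnclosingCircle(k); K=onz("top",[kc],.164); print("knob",kc,kr,K,toC(K))
for a,b in (((407,255.5),(424,254)),((402.5,276.5),(416,286)),((385,287),(387.5,304))):
    Q=toC(onz("top",[a,b],.1205)); d=Q[1]-Q[0]; print("line az-180",np.degrees(np.arctan2(-d[1],-d[0])), "from pivot",np.degrees(np.arctan2(-(Q[:,1]+.095),-(Q[:,0]-.06))))
# panel corners: top edge px
Rz=np.c_[ex,ey]
S=lambda x,y:O+Rz@[x,y]
print("panel shut press",S(0,.03), "pivot",S(.06,-.095))
for t in (45,76):
  a=np.radians(180+t); print(t,"knob tgt",S(.06+.1*np.cos(a),-.095+.1*np.sin(a)))
# panel opening: far-top(145,262) near-top(159,404): intersect rays with plane cab x=+-.1
c,d=ray("top",[(143,262),(159,404)])
for di,x in zip(d,(.1,-.1)):
    tt=(x-(c[:2]-O)@ex)/(di[:2]@ex); p=c+tt*di; y=(p[:2]-O)@ey; print("panel free corner y,z",y,p[2])
E
python3 a.py
```

```text
ang -83.32943 0.6858986 -0.05652189
ang -83.35831 0.4268728 -0.07057461
ang 6.6567297 0.5150085 -0.18631509
FR [ 0.6985727  -0.16489178] NR [ 0.44135073 -0.19491151] depth 0.25896782
O [0.54561836 0.02868262] yaw 6.6567326
pivot~ [[ 0.06075768 -0.0968347 ]] knob [[ 0.0366759  -0.19153986]] wing [[ 0.00699566 -0.00309286]]
panel far/near tops px
wing px ((332.6000061035156, 300.79998779296875), (19.233304977416992, 5.091169357299805), 8.13010311126709)
wing world c (0.5463773608207703, 0.027321016415953636) (0.033350273966789246, 0.008805356919765472) az 80.05123 cab [[ 0.00059605 -0.00144041]]
knob (439.0, 263.9166564941406) 6.351503372192383 [[ 0.6044416  -0.15562429  0.164     ]] [[ 0.0370617  -0.18988322]]
line az-180 86.72397659261381 from pivot [90.63031067 89.14503644]
line az-180 46.361768534191754 from pivot [45.45177396 45.78573348]
line az-180 -0.2960696391607239 from pivot [2.64675338 1.52390747]
panel shut press [0.54214073 0.05848037] pivot [ 0.61622633 -0.05872169]
45 knob tgt [ 0.55418918 -0.1371525 ]
76 knob tgt [ 0.60344497 -0.1579015 ]
panel free corner y,z 0.26148818269990604 0.31763151496705677
panel free corner y,z 0.2561861426676028 0.3418807425509496
```

Request:
jog_arm --pt "0 0 -0.02 0 0 0.138 1" --pt "0 0 0 0 0 0.138 1" --pt "0 0 0 0 0 0.138 1" --pt "0 0 0 0 0 0.138 1" --pt "0 0 0 0 0 0.138 1"

```text
time_s: 0.6
ee_pos: [0.1681, 0.5235, 0.2251]
eef_rot: [-3.141, 0.0, 2.135]
force: [0.4, 0.8, -0.4]
grip_width: 0.094
grip_force: 0.0
```

Request:
jog_arm --pt "0 0 0 0 0 0.138 1" --pt "0 0 0 0 0 0.138 1" --pt "0 0 0 0 0 0.138 1" --pt "0 0 0 0 0 0.138 1" --pt "0 0 0 0 0 0.138 1"

```text
time_s: 1.1
ee_pos: [0.1681, 0.5235, 0.2251]
eef_rot: [-3.141, 0.001, 1.445]
force: [-0.4, 0.3, -0.5]
grip_width: 0.0939
grip_force: 0.0
```

Request:
jog_arm --pt "0 0 0 0 0 0.138 1" --pt "0 0 0 0 0 0.138 1"

```text
time_s: 1.3
ee_pos: [0.1681, 0.5235, 0.2251]
eef_rot: [3.142, 0.001, 1.169]
force: [0.2, 0.1, 0.1]
grip_width: 0.0939
grip_force: 0.0
```

```bash
cat > to.py <<'E'
import sys; from h import *
from scipy.spatial.transform import Rotation as Ro
o=ctrl.get_obs(); R=Ro.from_euler("xyz",o["eef_rot"]).as_matrix(); p=o["ee_pos"]
print("t",o["time_s"],"p",p.round(4),"rpy",np.degrees(o["eef_rot"]).round(2),"F",o["force"].round(1),"q",o["qpos"].round(2),"gw",round(o["grip_width"],4))
for a in sys.argv[1:]:
    q=np.array([float(v) for v in a.split(",")]); print(a,"tool delta",(R.T@(q-p)).round(4)); p=q
E
python3 to.py .3,.1,.225 .6044,-.157,.225 .6044,-.157,.137
```

```text
t 1.3 p [0.1681 0.5235 0.2251] rpy [1.800e+02 4.000e-02 6.698e+01] F [0.2 0.1 0.1] q [ 1.19  0.29  1.49 -0.    1.36  1.6 ] gw 0.0939
.3,.1,.225 tool delta [-3.382e-01  2.869e-01  3.000e-04]
.6044,-.157,.225 tool delta [-1.175e-01  3.807e-01  1.000e-04]
.6044,-.157,.137 tool delta [ 0.0001 -0.      0.088 ]
```

Request:
jog_arm --pt "-0.028 0.024 0 0 0 0 1" --pt "-0.028 0.024 0 0 0 0 1" --pt "-0.028 0.024 0 0 0 0 1" --pt "-0.028 0.024 0 0 0 0 1"

```text
time_s: 1.7
ee_pos: [0.2136, 0.3818, 0.2251]
eef_rot: [-3.142, 0.001, 1.175]
force: [0.4, 0.3, 0.1]
grip_width: 0.0939
grip_force: 0.0
```

Request:
jog_arm --pt "-0.028 0.024 0 0 0 0 1" --pt "-0.028 0.024 0 0 0 0 1" --pt "-0.028 0.024 0 0 0 0 1" --pt "-0.028 0.024 0 0 0 0 1"

```text
time_s: 2.1
ee_pos: [0.2589, 0.2415, 0.2253]
eef_rot: [3.142, 0.0, 1.175]
force: [0.4, -0.6, -0.1]
grip_width: 0.0936
grip_force: 0.0
```

Request:
jog_arm --pt "-0.028 0.024 0 0 0 0 1" --pt "-0.028 0.024 0 0 0 0 1" --pt "-0.028 0.024 0 0 0 0 1" --pt "-0.028 0.024 0 0 0 0 1"

```text
time_s: 2.5
ee_pos: [0.3043, 0.1011, 0.2254]
eef_rot: [3.141, -0.0, 1.175]
force: [1.3, 0.5, -0.1]
grip_width: 0.0939
grip_force: 0.0
```

Request:
jog_arm --pt "-0.012 0.038 0 0 0 0 1" --pt "-0.012 0.038 0 0 0 0 1" --pt "-0.012 0.038 0 0 0 0 1" --pt "-0.012 0.038 0 0 0 0 1" --pt "-0.012 0.038 0 0 0 0 1"

```text
time_s: 3.0
ee_pos: [0.4574, -0.0275, 0.2252]
eef_rot: [-3.141, 0.0, 1.174]
force: [-0.6, 0.7, 0.1]
grip_width: 0.0943
grip_force: 0.0
```

Request:
jog_arm --pt "-0.012 0.038 0 0 0 0 1" --pt "-0.012 0.038 0 0 0 0 1" --pt "-0.012 0.038 0 0 0 0 1" --pt "-0.012 0.038 0 0 0 0 1" --pt "0 0 0 0 0 0 1"

```text
time_s: 3.5
ee_pos: [0.5797, -0.1315, 0.2234]
eef_rot: [-3.139, 0.001, 1.173]
force: [0.7, 0.0, -0.6]
grip_width: 0.0943
grip_force: 0.0
```

```bash
python3 to.py .6044,-.157,.225 .6044,-.157,.137
python3 - <<'E'
from h import *
m=ctrl.camera_model("wrist"); im=ctrl.camera("wrist"); cv2.imwrite("pics/w1.png",im[:,:,::-1]); import pickle; pickle.dump(m,open("w1.pkl","wb"))
E
```

```text
t 3.5 p [ 0.5797 -0.1315  0.2234] rpy [-1.7987e+02  3.0000e-02  6.7190e+01] F [ 0.7  0.  -0.6] q [-0.28  0.39  1.36 -0.    1.39  0.11] gw 0.0943
.6044,-.157,.225 tool delta [-0.0139  0.0326 -0.0017]
.6044,-.157,.137 tool delta [0.     0.0002 0.088 ]
```

View pics/w1.png

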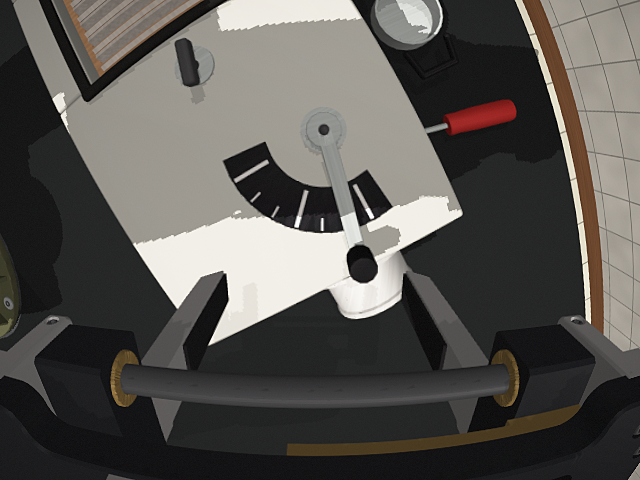

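The wrist view shows the knob at about (362,263), the pivot screw at (323,130), and the wing from (180,42) to (192,83), all matching the top view.

```bash
python3 - <<'E'
from h import *; import pickle; m=pickle.load(open("w1.pkl","rb"))
print(onz("wrist",[(363,270)],.164,m),onz("wrist",[(323,130)],.135,m),onz("wrist",[(181,42),(192,82)],.146,m))
E
python3 to.py .6044,-.157,.190
```

```text
[[ 0.60387503 -0.15715339  0.164     ]] [[ 0.61493087 -0.05894867  0.135     ]] [[0.54833612 0.04283683 0.146     ]
 [0.54443492 0.01117144 0.146     ]]
t 3.55 p [ 0.5785 -0.13    0.2238] rpy [-1.7986e+02  2.0000e-02  6.7230e+01] F [-0.5 -0.1 -0.5] q [-0.28  0.39  1.36 -0.    1.39  0.11] gw 0.0936
.6044,-.157,.190 tool delta [-0.0148  0.0344  0.0337]
```

Request:
jog_arm --pt "-0.0075 0.017 0 0 0 0 1" --pt "-0.0075 0.017 0 0 0 0 1" --pt "0 0 0.03 0 0 0 1" --pt "0 0 0.01 0 0 0 1" --pt "0 0 0 0 0 0 1"

```text
time_s: 4.05
ee_pos: [0.6027, -0.1551, 0.1842]
eef_rot: [-3.139, 0.0, 1.175]
force: [0.1, 1.0, 0.9]
grip_width: 0.0939
grip_force: 0.0
```

```bash
python3 to.py .6042,-.157,.137
```

```text
t 4.05 p [ 0.6027 -0.1551  0.1842] rpy [-1.7982e+02  1.0000e-02  6.7340e+01] F [0.1 1.  0.9] q [-0.31  0.48  1.32  0.    1.34  0.08] gw 0.0939
.6042,-.157,.137 tool delta [-0.0012  0.0023  0.0472]
```

Request:
jog_arm --pt "-0.001 0.002 0.02 0 0 0 1" --pt "0 0 0.02 0 0 0 1" --pt "0 0 0.007 0 0 0 1" --pt "0 0 0 0 0 0 -1" --pt "0 0 0 0 0 0 -1" --squeeze 10

```text
time_s: 4.55
ee_pos: [0.6056, -0.1576, 0.14]
eef_rot: [3.14, -0.0, 1.175]
force: [-0.1, 0.2, -0.6]
grip_width: 0.0814
grip_force: 0.0
```

Request:
jog_arm --pt "0 0 0 0 0 0 -1" --pt "0 0 0 0 0 0 -1" --pt "0 0 0 0 0 0 -1" --pt "0 0 0 0 0 0 -1" --pt "0 0 0 0 0 0 -1"

```text
time_s: 5.05
ee_pos: [0.6052, -0.1577, 0.1385]
eef_rot: [3.142, 0.0, 1.175]
force: [0.4, 0.2, 0.8]
grip_width: 0.0411
grip_force: 0.0
```

```bash
python3 to.py
python3 - <<'E'
import numpy as np
# waypoints on the arc: pivot world, lever angle -> world azimuth 180+t+6.66
P=np.array([.6162,-.0593]); 
for t in (76,68,60,52,45):
    a=np.radians(186.66+t); print(t,(P+.1*np.array([np.cos(a),np.sin(a)])).round(4))
E
```

```text
t 5.05 p [ 0.6052 -0.1577  0.1385] rpy [180.     0.    67.31] F [0.4 0.2 0.8] q [-0.31  0.52  1.37 -0.    1.25  0.08] gw 0.0411
76 [ 0.6034 -0.1585]
68 [ 0.5897 -0.1557]
60 [ 0.5766 -0.1511]
52 [ 0.5642 -0.1447]
45 [ 0.5542 -0.1377]
```

Request:
jog_arm --pt "0 0 0 0 0 0 -1" --pt "0 0 0 0 0 0 -1" --pt "0 0 0 0 0 0 -1" --pt "0 0 0 0 0 0 -1" --pt "0 0 0 0 0 0 -1"

```text
time_s: 5.55
ee_pos: [0.6052, -0.1578, 0.1384]
eef_rot: [3.141, 0.0, 1.175]
force: [0.6, -0.2, -0.1]
grip_width: 0.0207
grip_force: 10.0
```

```bash
python3 to.py .5897,-.1557,.1385 .5766,-.1511,.1385 .5642,-.1447,.1385 .5542,-.1377,.1385
```

```text
t 5.55 p [ 0.6052 -0.1578  0.1384] rpy [179.99   0.    67.3 ] F [ 0.6 -0.2 -0.1] q [-0.31  0.52  1.37 -0.    1.25  0.08] gw 0.0207
.5897,-.1557,.1385 tool delta [-0.0041 -0.0151 -0.0001]
.5766,-.1511,.1385 tool delta [-0.0008 -0.0139 -0.    ]
.5642,-.1447,.1385 tool delta [ 0.0011 -0.0139 -0.    ]
.5542,-.1377,.1385 tool delta [ 0.0026 -0.0119 -0.    ]
```

Request:
jog_arm --pt "-0.002 -0.0075 0 0 0 0 -1" --pt "-0.002 -0.0075 0 0 0 0 -1" --pt "-0.0005 -0.007 0 0 0 0 -1" --pt "-0.0005 -0.007 0 0 0 0 -1" --pt "0.0005 -0.007 0 0 0 0 -1"

```text
time_s: 6.05
ee_pos: [0.5697, -0.1479, 0.1385]
eef_rot: [3.141, 0.0, 1.175]
force: [2.5, -2.5, -1.5]
grip_width: 0.0209
grip_force: 10.0
```

Request:
jog_arm --pt "0.0005 -0.007 0 0 0 0 -1" --pt "0.0013 -0.006 0 0 0 0 -1" --pt "0.0013 -0.006 0 0 0 0 -1" --pt "0 0 0 0 0 0 -1" --pt "0 0 0 0 0 0 -1"

```text
time_s: 6.55
ee_pos: [0.5536, -0.1374, 0.1385]
eef_rot: [-3.141, -0.0, 1.175]
force: [-1.6, -0.6, 1.1]
grip_width: 0.0207
grip_force: 10.0
```

```bash
python3 to.py .5542,-.1377,.1385
```

```text
t 6.55 p [ 0.5536 -0.1374  0.1385] rpy [-179.94   -0.     67.33] F [-1.6 -0.6  1.1] q [-0.31  0.41  1.54  0.    1.2   0.09] gw 0.0207
.5542,-.1377,.1385 tool delta [-0.0001  0.0006 -0.    ]
```

Request:
jog_arm --pt "0 0 0 0 0 0 1" --pt "0 0 0 0 0 0 1" --pt "0 0 0 0 0 0 1" --pt "0 0 -0.03 0 0 0 1" --pt "0 0 -0.03 0 0 -0.137 1"

```text
time_s: 7.05
ee_pos: [0.5537, -0.1376, 0.1987]
eef_rot: [-3.14, -0.0, 1.312]
force: [0.4, 0.3, 0.3]
grip_width: 0.057
grip_force: 0.0
```

Request:
jog_arm --pt "0 0 -0.03 0 0 -0.137 1" --pt "0 0 0 0 0 0 1" --pt "0 0 0 0 0 0 1" --pt "0 0 0 0 0 0 1"

```text
time_s: 7.45
ee_pos: [0.5536, -0.1376, 0.2272]
eef_rot: [-3.14, -0.0, 1.447]
force: [-0.2, -0.5, -0.2]
grip_width: 0.0894
grip_force: 0.0
```

```bash
python3 - <<'E'
from h import *
import pickle
m=ctrl.camera_model("wrist"); im=ctrl.camera("wrist"); cv2.imwrite("pics/w2.png",im[:,:,::-1]); pickle.dump(m,open("w2.pkl","wb"))
im=ctrl.camera("top"); cv2.imwrite("pics/top2.png",im[:,:,::-1])
E
python3 to.py .5459,.0275,.2 .5459,.0275,.131
```

```text
t 7.55 p [ 0.5536 -0.1376  0.2273] rpy [-1.7989e+02 -2.0000e-02  8.2950e+01] F [ 1.  -0.1 -0.2] q [-0.31  0.33  1.43 -0.    1.38 -0.18] gw 0.0937
.5459,.0275,.2 tool delta [ 0.1629 -0.0279  0.0274]
.5459,.0275,.131 tool delta [-0.      0.0001  0.069 ]
```

View pics/w2.png

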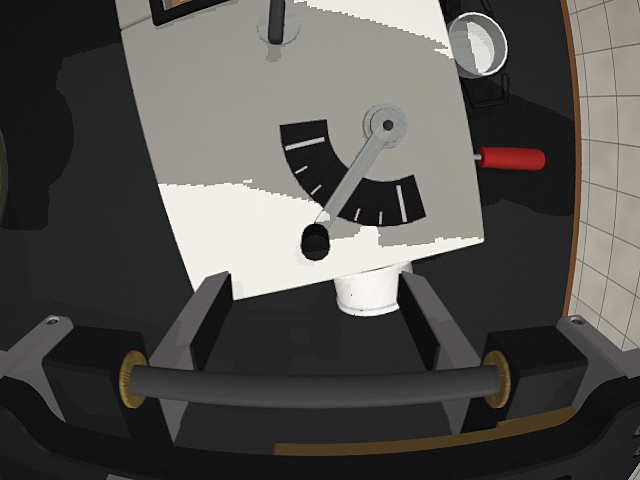

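The lever now covers the 45° line. The knob is at (315,245), the pivot at (388,125), the 0° line at (286,148)–(325,139), and the 90° line at (398,186)–(408,221).

```bash
python3 - <<'E'
from h import *; import pickle; m=pickle.load(open("w2.pkl","rb"))
az=lambda a,b:np.degrees(np.arctan2(b[1]-a[1],b[0]-a[0]))%360
k=onz("wrist",[(315,246)],.164,m)[0]; p=onz("wrist",[(388,125)],.135,m)[0]
print("knob",k,"piv",p,"az-186.66",az(p,k)-186.66, az([.6162,-.0593],k)-186.66)
arm=onz("wrist",[(388,125),(326,206)],.132,m); print("arm",az(arm[0],arm[1])-186.66)
for q in ((325,139),(286,148)),((398,186),(408,221)):
    Q=onz("wrist",q,.1205,m); print("line",az(Q[0],Q[1])-186.66,[az(p,x)-186.66 for x in Q])
# top view
g=cv2.imread("pics/top2.png",0); print(g[255:325,380:440].min())
E
python3 - <<'E'
import cv2
a=cv2.imread("pics/top2.png"); cv2.imwrite("pics/crop2.png",cv2.resize(a[235:325,310:460],None,fx=5,fy=5,interpolation=2))
E
```

```text
knob [ 0.55270555 -0.13489411  0.164     ] piv [ 0.61579021 -0.05896407  0.135     ] az-186.66 43.619315782452674 43.31178951829989
arm 39.91679010985911
line -0.7931928563262716 [np.float64(0.690227362168315), np.float64(0.10612395195403224)]
line 95.44530616860729 [np.float64(90.82332618414117), np.float64(92.58142063071264)]
10
```

View pics/crop2.png

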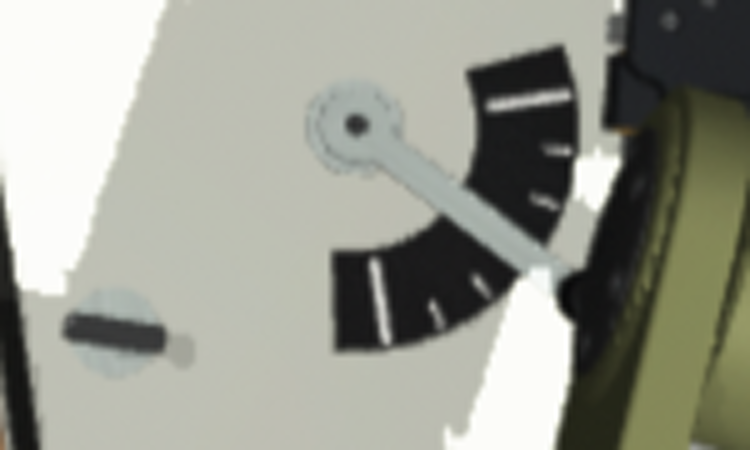

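Request:
jog_arm --pt "0.041 -0.007 0 0 0 0 1" --pt "0.041 -0.007 0 0 0 0 1" --pt "0.041 -0.007 0 0 0 0 1" --pt "0.04 -0.007 0 0 0 0 1" --pt "0 0 0.01 0 0 0 0"

```text
time_s: 8.05
ee_pos: [0.5459, 0.0312, 0.2188]
eef_rot: [3.141, -0.001, 1.452]
force: [0.7, 0.5, -0.1]
grip_width: 0.0891
grip_force: 0.0
```

Request:
jog_arm --pt "0 0 0 0 0 0 0" --pt "0 0 0 0 0 0 0" --pt "0 0 0 0 0 0 0"

```text
time_s: 8.35
ee_pos: [0.5461, 0.0264, 0.2185]
eef_rot: [-3.142, 0.0, 1.447]
force: [-0.7, 0.1, -0.3]
grip_width: 0.0655
grip_force: 0.0
```

```bash
python3 to.py .5459,.0275,.131
python3 - <<'E'
from h import *
im=ctrl.camera("top")[:,:,::-1]; cv2.imwrite("pics/top3.png",im); g=cv2.cvtColor(im,cv2.COLOR_BGR2GRAY)
c=cv2.resize(im[240:320,360:460],None,fx=6,fy=6,interpolation=2)
w=ctrl.camera("wrist")[:,:,::-1]; cv2.imwrite("pics/w3.png",w)
cv2.imwrite("pics/c3.png",np.vstack([c,cv2.resize(w,(600,450))[:120]]) if 0 else c)
E
```

```text
t 8.35 p [0.5461 0.0264 0.2185] rpy [-1.800e+02  1.000e-02  8.291e+01] F [-0.7  0.1 -0.3] q [-0.02  0.28  1.51 -0.    1.35  0.1 ] gw 0.0655
.5459,.0275,.131 tool delta [ 0.0011 -0.0003  0.0875]
```

View pics/c3.png

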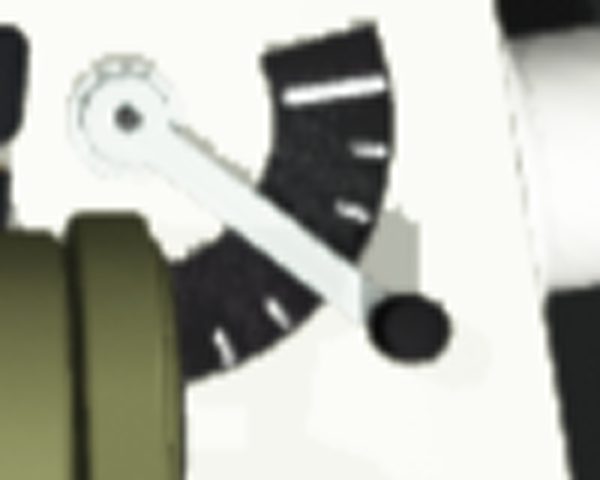

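The top view shows the lever crossing the quadrant with its centreline passing through (245,208) and (340,281). The pivot is at (127,118) and the knob at (411,325) in the crop.

Run:
```python
from h import *
f=lambda x,y:(360+x/6-.4,240+y/6-.4)
O=np.array([.5457,.0277]);a=np.radians(6.66);ex=np.array([np.cos(a),np.sin(a)]);ey=np.array([-ex[1],ex[0]])
C=lambda P:np.array([(P[:2]-O)@ex,(P[:2]-O)@ey])
ang=lambda p,q:np.degrees(np.arctan2(p[1]-q[1],p[0]-q[0]))
p=C(onz("top",[f(127,118)],.135)[0]);k=C(onz("top",[f(411,325)],.164)[0])
e=[C(onz("top",[f(*x)],.132)[0]) for x in((262,187),(228,230),(358,262),(322,300))]
m1=(e[0]+e[1])/2;m2=(e[2]+e[3])/2
print("pivot",p,"knob",k,"lever ang",ang(p,k),ang(np.array([.06,-.095]),k),"arm",ang(m1,m2),ang(p,m2),ang(np.array([.06,-.095]),m2))
L=[C(onz("top",[(402.6-.4,276.4-.4)],.1205)[0]),C(onz("top",[(416-.4,286.4-.4)],.1205)[0])]
print("line",ang(L[0],L[1]),[ang(np.array([.06,-.095]),x) for x in L])
```

```text
pivot [ 0.06021499 -0.09489714] knob [-0.01036114 -0.16271824] lever ang 43.85958134250406 43.90346510668822 arm 44.121157005639084 44.24651214647152 44.302432533524836
line 44.7450255758051 [np.float64(45.13927074554643), np.float64(44.99029757819495)]
```

Request:
jog_arm --pt "0.001 0 0.03 0 0 0 0" --pt "0 0 0.03 0 0 0 0" --pt "0 0 0.02 0 0 0 0" --pt "0 0 0.007 0 0 0 -0.3" --pt "0 0 0 0 0 0 -1" --squeeze 15

```text
time_s: 8.95
ee_pos: [0.546, 0.0281, 0.1312]
eef_rot: [-3.141, 0.0, 1.448]
force: [1.3, -0.3, 0.1]
grip_width: 0.0348
grip_force: 0.0
```

Request:
jog_arm --pt "0 0 0 0 0 0 -1" --pt "0 0 0 0 0 0 -1" --pt "0 0 0 0 0 0 -1" --pt "0 0 0 0 0 0 -1" --pt "0 0 0 0 0 0 -1"

```text
time_s: 9.45
ee_pos: [0.5466, 0.0284, 0.1323]
eef_rot: [3.14, -0.0, 1.449]
force: [0.0, 0.2, 6.0]
grip_width: 0.0102
grip_force: 14.9
```

```bash
python3 to.py .5459,.0275,.131
```

```text
t 9.45 p [0.5466 0.0284 0.1323] rpy [ 1.799e+02 -1.000e-02  8.301e+01] F [0.  0.2 6. ] q [-0.01  0.36  1.61 -0.    1.16  0.11] gw 0.0102
.5459,.0275,.131 tool delta [-0.001  -0.0006  0.0013]
```

Request:
jog_arm --pt "0 0 0 0 0 0.133 -1" --pt "0 0 0 0 0 0.133 -1" --pt "0 0 0 0 0 0.133 -1" --pt "0 0 0 0 0 0.133 -1" --pt "0 0 0 0 0 0.133 -1"

```text
time_s: 9.95
ee_pos: [0.5468, 0.0284, 0.1323]
eef_rot: [3.14, -0.001, 0.778]
force: [2.0, -1.3, 4.9]
grip_width: 0.0101
grip_force: 15.0
```

Request:
jog_arm --pt "0 0 0 0 0 0.133 -1" --pt "0 0 0 0 0 0.133 -1" --pt "0 0 0 0 0 0.133 -1" --pt "0 0 0 0 0 0.133 -1" --pt "0 0 0 0 0 0.133 -1"

```text
time_s: 10.45
ee_pos: [0.5469, 0.0281, 0.1323]
eef_rot: [3.141, -0.003, 0.113]
force: [3.7, -1.6, 4.1]
grip_width: 0.0098
grip_force: 15.0
```

Request:
jog_arm --pt "0 0 0 0 0 0 -1" --pt "0 0 0 0 0 0 -1" --pt "0 0 0 0 0 0 -1"

```text
time_s: 10.75
ee_pos: [0.5469, 0.0281, 0.1323]
eef_rot: [3.141, -0.002, 0.122]
force: [3.0, -2.5, 6.5]
grip_width: 0.0103
grip_force: 14.9
```

```bash
python3 to.py
```

```text
t 10.75 p [0.5469 0.0281 0.1323] rpy [ 1.7995e+02 -1.4000e-01  7.0100e+00] F [ 3.  -2.5  6.5] q [-0.02  0.36  1.61 -0.    1.16  1.43] gw 0.0103
```

Request:
jog_arm --pt "0 0 0 0 0 0 -0.4" --pt "0 0 0 0 0 0 -0.4" --pt "0 0 0 0 0 0 -0.4" --pt "0 0 -0.03 0 0 0 -0.4" --pt "0 0 -0.045 0 0 0 -1"

```text
time_s: 11.25
ee_pos: [0.5448, 0.0285, 0.205]
eef_rot: [-3.141, 0.006, 0.12]
force: [-0.4, -1.3, -0.7]
grip_width: 0.0231
grip_force: 0.0
```

Request:
jog_arm --pt "0 0 -0.04 0 0 -0.143 -1" --pt "0 0 -0.04 0 0 -0.143 -1" --pt "0 0 -0.04 0 0 -0.143 -1" --pt "0 0 -0.04 0 0 -0.143 -1" --pt "0 0 -0.035 0 0 -0.143 -1"

```text
time_s: 11.75
ee_pos: [0.5457, 0.0286, 0.4035]
eef_rot: [3.141, -0.0, 0.841]
force: [0.7, 0.1, -0.1]
grip_width: 0.0004
grip_force: 0.0
```

Request:
jog_arm --pt "0 0 0 0 0 -0.143 -1" --pt "0 0 0 0 0 -0.143 -1" --pt "0 0 0 0 0 -0.143 -1" --pt "0 0 0 0 0 -0.143 -1" --pt "0 0 0 0 0 -0.143 -1"

```text
time_s: 12.25
ee_pos: [0.546, 0.0285, 0.4012]
eef_rot: [-3.141, -0.0, 1.556]
force: [-0.2, 0.4, 0.4]
grip_width: 0.0005
grip_force: 0.0
```

Request:
jog_arm --pt "0 0 0 0 0 -0.14 -1" --pt "0 0 0 0 0 0 -1" --pt "0 0 0 0 0 0 -1"

```text
time_s: 12.55
ee_pos: [0.5461, 0.0285, 0.4013]
eef_rot: [-3.141, -0.0, 1.685]
force: [-1.3, -1.1, -0.6]
grip_width: 0.0005
grip_force: 0.0
```

```bash
python3 to.py .485,.373,.40 .485,.373,.285
python3 - <<'E'
from h import *
import pickle
m=ctrl.camera_model("wrist"); w=ctrl.camera("wrist")[:,:,::-1]; cv2.imwrite("pics/w4.png",w); pickle.dump(m,open("w4.pkl","wb"))
E
```

```text
t 12.55 p [0.5461 0.0285 0.4013] rpy [-179.97   -0.     96.55] F [-1.3 -1.1 -0.6] q [-0.01  0.23  1.16  0.    1.75 -0.13] gw 0.0005
.485,.373,.40 tool delta [ 0.3492 -0.0214  0.0013]
.485,.373,.285 tool delta [-0.00e+00  1.00e-04  1.15e-01]
```

View pics/w4.png

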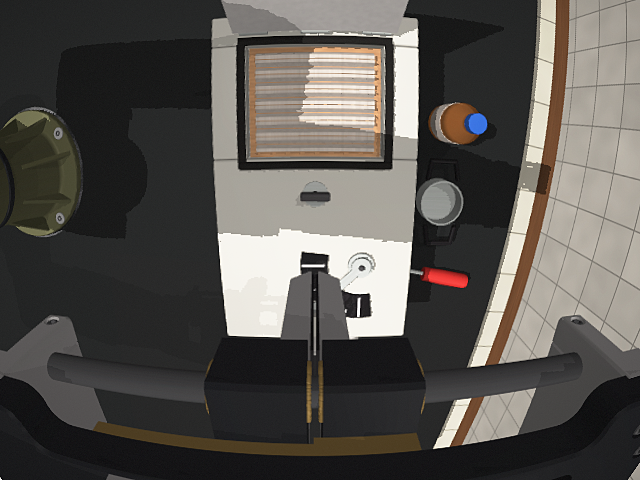

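The wing at (315,196) now lies parallel to the foam seal edge, so it's aligned with the slot. Next I go behind the panel.

Request:
jog_arm --pt "0.044 -0.003 0 0 0 0 -1" --pt "0.044 -0.003 0 0 0 0 -1" --pt "0.044 -0.003 0 0 0 0 -1" --pt "0.044 -0.003 0 0 0 0 -1"

```text
time_s: 13.0
ee_pos: [0.5128, 0.2034, 0.4015]
eef_rot: [3.142, -0.0, 1.685]
force: [1.7, 0.4, 1.1]
grip_width: 0.0005
grip_force: 0.0
```

Request:
jog_arm --pt "0.044 -0.003 0 0 0 0 -1" --pt "0.044 -0.003 0 0 0 0 -1" --pt "0.044 -0.003 0 0 0 0 -1" --pt "0.044 -0.003 0 0 0 0 -1" --pt "0 0 0 0 0 0 -1"

```text
time_s: 13.5
ee_pos: [0.4792, 0.3793, 0.4001]
eef_rot: [-3.14, 0.0, 1.69]
force: [0.2, -0.7, -0.5]
grip_width: 0.0001
grip_force: 0.0
```

```bash
python3 to.py .485,.373,.285
python3 - <<'E'
from h import *
c=ctrl.camera("scene")[:,:,::-1]; cv2.imwrite("pics/s5.png",c)
E
```

```text
t 13.5 p [0.4792 0.3793 0.4001] rpy [-1.7989e+02  2.0000e-02  9.6860e+01] F [ 0.2 -0.7 -0.5] q [0.61 0.4  0.95 0.   1.79 0.49] gw 0.0001
.485,.373,.285 tool delta [-0.0069  0.0052  0.1151]
```

View pics/s5.png

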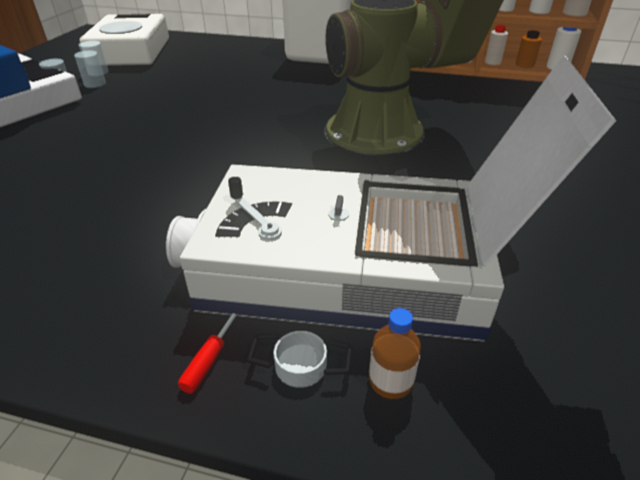

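The panel leans further back than before, with its free-edge corners at (565,60) and (612,122). I'll measure it before descending.

Run:
```python
from h import *
O=np.array([.5457,.0277]);a=np.radians(6.66);ex=np.array([np.cos(a),np.sin(a)]);ey=np.array([-ex[1],ex[0]])
for nm,px in(("now",[(612,122),(566,60)]),("start",[(580,105),(542,48)])):
    c,d=ray("scene",px)
    for di,x in zip(d,(.1,-.1)):
        p=c+(x-(c[:2]-O)@ex)/(di[:2]@ex)*di; y=(p[:2]-O)@ey; print(nm,y,p[2],"open",np.degrees(np.arctan2(p[2]-.1255,.205-y)),"len",np.hypot(p[2]-.1255,y-.205))
```

```text
now 0.29000107083636945 0.33600738121440177 open 111.98843275859551 len 0.22702101133832298
now 0.2944496991089502 0.33328549678088437 open 113.29142257684038 len 0.2262212663370989
start 0.25318572065748446 0.3521602978129861 open 102.00183496627758 len 0.2317256012613899
start 0.25915627653497003 0.347524930361507 open 103.70789984173466 len 0.22853440001488656
```

Request:
jog_arm --pt "0 0 0.03 0 0 0 -1" --pt "0 0 0.03 0 0 0 -1" --pt "0 0 0.03 0 0 0 -1" --pt "0 0 0.025 0 0 0 -1" --pt "0 0 0 0 0 0 -1"

```text
time_s: 14.05
ee_pos: [0.4805, 0.3736, 0.2834]
eef_rot: [-3.137, 0.003, 1.686]
force: [-0.1, -0.2, 0.3]
grip_width: 0.0007
grip_force: 0.0
```

Request:
jog_arm --pt "-0.015 0 0 0 0 0 -1" --pt "-0.015 0 0 0 0 0 -1" --pt "-0.015 0 0 0 0 0 -1" --pt "-0.015 0 0 0 0 0 -1" --pt "-0.012 0 0 0 0 0 -1"

```text
time_s: 14.55
ee_pos: [0.4897, 0.3026, 0.288]
eef_rot: [3.139, -0.002, 1.688]
force: [0.7, 4.8, 4.3]
grip_width: 0.0007
grip_force: 2.5
```

Request:
jog_arm --pt "-0.012 0 0 0 0 0 -1" --pt "-0.012 0 0 0 0 0 -1" --pt "-0.012 0 0 0 0 0 -1" --pt "-0.012 0 0 0 0 0 -1" --pt "-0.012 0 0 0 0 0 -1"

```text
time_s: 15.05
ee_pos: [0.4965, 0.243, 0.2864]
eef_rot: [-3.141, 0.0, 1.689]
force: [-0.8, 3.2, 2.4]
grip_width: 0.0002
grip_force: 1.4
```

```bash
python3 to.py
python3 - <<'E'
from h import *
c=ctrl.camera("scene")[:,:,::-1]; cv2.imwrite("pics/s6.png",c)
E
```

```text
t 15.05 p [0.4965 0.243  0.2864] rpy [-1.7999e+02  1.0000e-02  9.6760e+01] F [-0.8  3.2  2.4] q [ 0.39  0.26  1.39 -0.    1.5   0.27] gw 0.0002
```

View pics/s6.png

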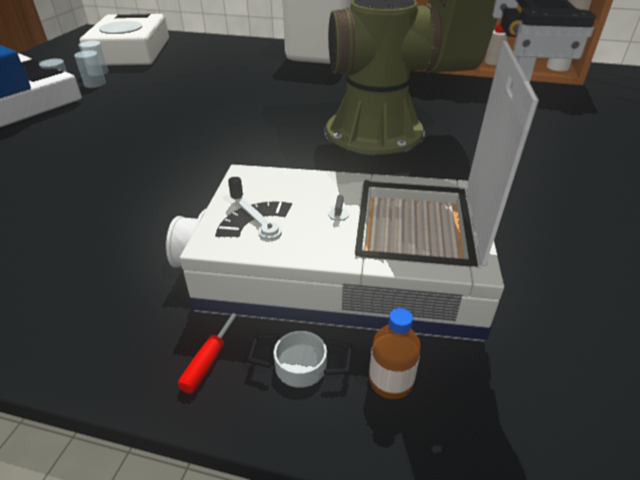

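The panel is near upright, its edge from (508,45) to (535,100), with the gripper behind it. I keep pushing.

Request:
jog_arm --pt "-0.012 0 0 0 0 0 -1" --pt "-0.012 0 0 0 0 0 -1" --pt "-0.012 0 0 0 0 0 -1" --pt "-0.012 0 0 0 0 0 -1" --pt "-0.012 0 0 0 0 0 -1"

```text
time_s: 15.6
ee_pos: [0.5033, 0.1838, 0.2861]
eef_rot: [-3.141, -0.0, 1.689]
force: [-1.4, 3.4, -0.9]
grip_width: 0.0005
grip_force: 1.7
```

Request:
jog_arm --pt "-0.012 0 0 0 0 0 -1" --pt "0 0 0 0 0 0 -1" --pt "0 0 0 0 0 0 -1" --pt "0 0 0 0 0 0 -1" --pt "0 0 0 0 0 0 -1"

```text
time_s: 16.1
ee_pos: [0.5048, 0.1728, 0.2865]
eef_rot: [3.142, 0.0, 1.689]
force: [0.5, -0.4, 0.2]
grip_width: 0.0004
grip_force: 0.0
```

Request:
jog_arm --pt "0 0 0 0 0 0 -1" --pt "0 0 0 0 0 0 -1" --pt "0 0 0 0 0 0 -1" --pt "0 0 0 0 0 0 -1" --pt "0 0 0 0 0 0 -1"

```text
time_s: 16.6
ee_pos: [0.5048, 0.1726, 0.2865]
eef_rot: [3.142, 0.0, 1.689]
force: [0.2, 0.1, -0.2]
grip_width: 0.0005
grip_force: 0.0
```

```bash
cat > pa.py <<'E'
# panel opening from the scene view: highest free corner of bright panel is printed via mask change along its side
from h import *
c=ctrl.camera("scene")[:,:,::-1]; cv2.imwrite("pics/s7.png",c)
s=cv2.imread("pics/s5.png"); d=cv2.absdiff(c,s).max(2)>40; d[:,:330]=0; d[:130]=0
ys,xs=np.where(d); print(len(ys), "diff region", xs.min() if len(xs) else None, xs.max() if len(xs) else None, ys.min() if len(ys) else None, ys.max() if len(ys) else None, "filter mean",c[200:255,380:455].mean((0,1)).round())
E
python3 pa.py; python3 to.py
```

```text
16505 diff region 330 607 130 325 filter mean [120. 128. 136.]
t 16.65 p [0.5049 0.1726 0.2865] rpy [180.    -0.    96.76] F [-0.6 -0.3  0.6] q [ 0.26  0.21  1.44 -0.    1.49  0.14] gw 0.0004
```

Request:
jog_arm --pt "0 0 0 0 0 0 -1" --pt "0 0 0 0 0 0 -1" --pt "0 0 0 0 0 0 -1" --pt "0 0 0 0 0 0 -1" --pt "0 0 0 0 0 0 -1"

```text
time_s: 17.15
ee_pos: [0.5049, 0.1726, 0.2864]
eef_rot: [3.142, 0.0, 1.689]
force: [0.5, -0.9, -0.5]
grip_width: 0.0003
grip_force: 0.0
```

Request:
jog_arm --pt "0 0 0 0 0 0 -1" --pt "0 0 0 0 0 0 -1" --pt "0 0 0 0 0 0 -1" --pt "0 0 0 0 0 0 -1" --pt "0 0 0 0 0 0 -1"

```text
time_s: 17.65
ee_pos: [0.5049, 0.1726, 0.2864]
eef_rot: [3.142, -0.0, 1.689]
force: [-0.3, -0.2, -0.0]
grip_width: 0.0004
grip_force: 0.0
```

Request:
jog_arm --pt "0 0 0 0 0 0 -1" --pt "0 0 0 0 0 0 -1" --pt "0 0 0 0 0 0 -1" --pt "0 0 0 0 0 0 -1" --pt "0 0 0 0 0 0 -1"

```text
time_s: 18.15
ee_pos: [0.5048, 0.1726, 0.2864]
eef_rot: [-3.142, -0.0, 1.689]
force: [-0.3, -0.5, -0.4]
grip_width: 0.0003
grip_force: 0.0
```

Request:
jog_arm --pt "0 0 0 0 0 0 -1" --pt "0 0 0 0 0 0 -1" --pt "0 0 0 0 0 0 -1" --pt "0 0 0 0 0 0 -1" --pt "0 0 0 0 0 0 -1"

```text
time_s: 18.65
ee_pos: [0.5048, 0.1726, 0.2865]
eef_rot: [-3.142, -0.0, 1.689]
force: [-0.2, 0.3, 0.0]
grip_width: 0.0006
grip_force: 0.0
```

Request:
jog_arm --pt "0 0 0 0 0 0 -1" --pt "0 0 0 0 0 0 -1" --pt "0 0 0 0 0 0 -1" --pt "0 0 0 0 0 0 -1" --pt "0 0 0 0 0 0 -1"

```text
time_s: 19.15
ee_pos: [0.5049, 0.1726, 0.2864]
eef_rot: [-3.142, -0.0, 1.689]
force: [0.4, -0.5, -0.6]
grip_width: 0.0005
grip_force: 0.0
```

Request:
jog_arm --pt "0 0 0 0 0 0 -1" --pt "0 0 0 0 0 0 -1" --pt "0 0 0 0 0 0 -1" --pt "0 0 0 0 0 0 -1" --pt "0 0 0 0 0 0 -1"

```text
time_s: 19.65
ee_pos: [0.5048, 0.1726, 0.2864]
eef_rot: [-3.141, -0.0, 1.689]
force: [-0.8, -0.2, 0.2]
grip_width: 0.0003
grip_force: 0.0
```

```bash
python3 to.py .5422,.0575,.2865
python3 - <<'E'
from h import *
c=ctrl.camera("scene")[:,:,::-1]; cv2.imwrite("pics/s8.png",c)
E
```

```text
t 19.65 p [0.5048 0.1726 0.2864] rpy [-179.99   -0.     96.76] F [-0.8 -0.2  0.2] q [0.26 0.21 1.44 0.   1.49 0.14] gw 0.0003
.5422,.0575,.2865 tool delta [-1.187e-01  2.360e-02 -1.000e-04]
```

View pics/s8.png

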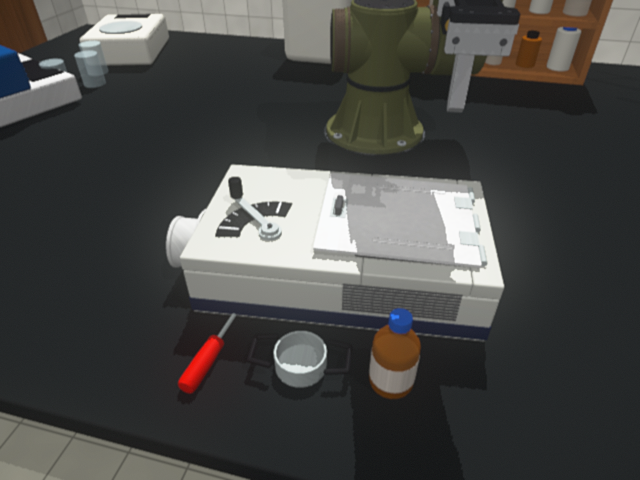

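The panel is down with the wing visible through the slot at (339,205). The bystanders and the lever haven't moved. Now I press.

Request:
jog_arm --pt "-0.03 0.006 0 0 0 0 -1" --pt "-0.03 0.006 0 0 0 0 -1" --pt "-0.03 0.006 0 0 0 0 -1" --pt "-0.029 0.0056 0 0 0 0 -1" --pt "0 0 0.03 0 0 0 -1"

```text
time_s: 20.2
ee_pos: [0.5442, 0.0545, 0.2591]
eef_rot: [3.136, 0.001, 1.686]
force: [1.3, -0.0, -0.2]
grip_width: 0.0005
grip_force: 0.0
```

Request:
jog_arm --pt "0 0 0.04 0 0 0 -1" --pt "0 0 0.04 0 0 0 -1" --pt "0 0 0.025 0 0 0 -1" --pt "0 0 0 0 0 0 -1" --pt "0 0 0 0 0 0 -1"

```text
time_s: 20.7
ee_pos: [0.5427, 0.0572, 0.1524]
eef_rot: [3.141, 0.0, 1.689]
force: [0.4, -0.2, 0.2]
grip_width: 0.0002
grip_force: 0.0
```

```bash
python3 to.py .5422,.0575,.128
```

```text
t 20.7 p [0.5427 0.0572 0.1524] rpy [179.97   0.    96.76] F [ 0.4 -0.2  0.2] q [ 0.04  0.34  1.6  -0.    1.2  -0.08] gw 0.0002
.5422,.0575,.128 tool delta [ 0.0003 -0.0005  0.0244]
```

Request:
jog_arm --pt "0 0 0.01 0 0 0 -1" --pt "0 0 0.007 0 0 0 -1" --pt "0 0 0.004 0 0 0 -1" --pt "0 0 0.002 0 0 0 -1" --pt "0 0 0 0 0 0 -1"

```text
time_s: 21.2
ee_pos: [0.5425, 0.0571, 0.1289]
eef_rot: [3.141, 0.0, 1.689]
force: [-2.5, -0.0, 6.1]
grip_width: 0.0004
grip_force: 2.5
```

Request:
jog_arm --pt "0 0 0.001 0 0 0 -1" --pt "0 0 0.001 0 0 0 -1" --pt "0 0 0.001 0 0 0 -1" --pt "0 0 0 0 0 0 -1" --pt "0 0 0 0 0 0 -1"

```text
time_s: 21.7
ee_pos: [0.5425, 0.0571, 0.1265]
eef_rot: [3.141, 0.0, 1.689]
force: [-3.7, -1.4, 10.0]
grip_width: 0.0005
grip_force: 5.1
```

Request:
jog_arm --pt "0 0 0.001 0 0 0 -1" --pt "0 0 0 0 0 0 -1" --pt "0 0 0.0005 0 0 0 -1" --pt "0 0 0 0 0 0 -1" --pt "0 0 0 0 0 0 -1"

```text
time_s: 22.2
ee_pos: [0.5426, 0.0571, 0.126]
eef_rot: [3.14, 0.0, 1.689]
force: [-9.3, -2.0, 21.5]
grip_width: 0.0001
grip_force: 10.1
```

Request:
jog_arm --pt "0 0 0 0 0 0 -1" --pt "0 0 0 0 0 0 -1" --pt "0 0 0 0 0 0 -1" --pt "0 0 0 0 0 0 -1" --pt "0 0 0 0 0 0 -1"

```text
time_s: 22.7
ee_pos: [0.5426, 0.0571, 0.126]
eef_rot: [3.14, 0.0, 1.689]
force: [-8.8, -2.5, 19.9]
grip_width: 0.0003
grip_force: 10.1
```

```bash
python3 to.py
python3 - <<'E'
from h import *
c=ctrl.camera("scene")[:,:,::-1]; cv2.imwrite("pics/s9.png",c)
E
```

```text
t 22.7 p [0.5426 0.0571 0.126 ] rpy [1.7991e+02 2.0000e-02 9.6760e+01] F [-8.8 -2.5 19.9] q [ 0.04  0.37  1.63 -0.    1.15 -0.08] gw 0.0003
```

View pics/s9.png

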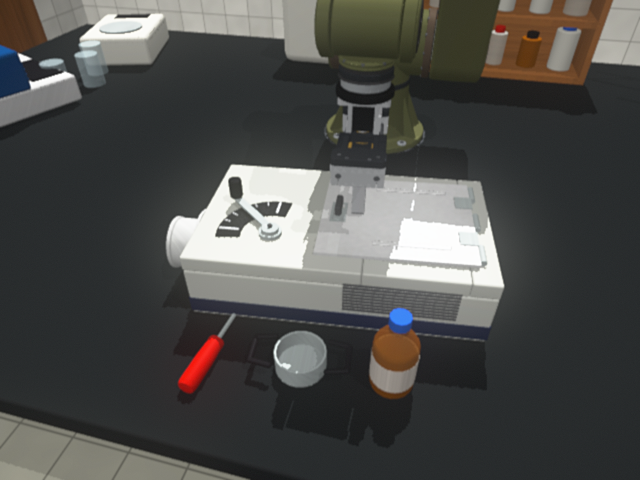

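The panel is flat with the wing through the slot at (339,205), and the fingers press at (358,205) with about 20 N. The lever is at mid-quadrant and the bystanders are in place, so I'm handing in.

```bash
python3 -c "
from station import ctrl
print(ctrl.hand_in())"
```

```text
the job is handed in; nothing more can be done
None
```

I handed the job in at 22.7 s: the damper lever measures about 44° against the 45° line, the fastener wing is in line with the slot and through it, and the arm is holding the panel fully home on its seal at about 20 N; the bottle, dish and screwdriver were not moved.

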